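# Nest the stacking tumblers on the chopping board

## Robot

A 6-joint arm with a two-finger parallel gripper is mounted at the origin on the work surface. World frame = base frame: x ahead of the robot, y to its left, z up, the work surface at z = 0. Lengths are in mm, angles in degrees, forces in N, time in s.
With the tool pointing down it reaches from about 275 to 750 mm from the base axis. Payload 10.2 kg.
Tool frame: the origin (TCP) lies between the finger pads; the fingertips stand 14 mm ahead of it and the grasp point (between the pads) lies 5 mm behind it; z points along the fingers, y is the line along which they close (so a half turn about z gives the same grasp; the last joint's range is limited). The gripper opens to 88 mm and grips with 3 to 60 N. Pads are 18 mm wide; open, the fingers measure 123 mm over their backs; the gripper's body (75 mm by 187 mm) begins 45 mm behind the grasp point.
Start: joints at [-87.456, 17.928, 85.812, -0, 76.261, -12.8], TCP at [138.907, -506.296, 252.72] pointing down, gripper open.
Joint ranges: [-168.41, 168.41], [-55.51, 124.54], [10.69, 146.95], [-70.63, 250.63], [1, 178], [-165.06, 165.06]. Speed limits (degrees/s): [136.94, 136.94, 172.46, 180, 180, 180].

## Interface

Orientations are given as a 3x3 rotation matrix whose columns are the frame's x, y, z axes.
In Python, from workcell import observe, cams, env gives the robot as it stands.
- The arm moves only by the shell command python3 -m jog 'ROWS' [FORCE]. ROWS is a JSON object whose one key "rows" holds a list of rows, each a list of 7 numbers: the shift along the tool's x, y, z in mm, then the turn, a rotation vector about the tool's x, y, z in degrees, then the opening, from 0 (shut) to 1 (fully open). A call has exactly 10 rows; each row shifts and turns the commanded pose from where the row before left it, along the tool's axes as they then stand; what a row does not reach is not made up. A row lasts 1/10 s, in which the tool goes at most 50 mm and 8.59 degrees, less where a joint would pass 70% of its speed; a pose out of reach is approached as far as the arm can. A call is refused whole if a number of a shift passes 50 or a number of a turn 8.59, either way. A call with a gripper value outside its range is refused whole. The fingers move at their own pace and stop on an object; FORCE is the grip in N (left out, the last holds). Time passes only in rows, so rows that do not move let the fingers close, or fill a call up. It gives the time, the measured TCP pose, the force, the opening and the grip force at its end, in the units of the state.
- observe(): the state, without advancing time (a new reading comes with each control period).
- cams.get_image(name): name is "scene" or "side" or "wrist"; returns the picture (420x560x3 uint8, blue, green, red); there is no depth.
- cams.camera_info(name): a dict with "mtx" (3x3 intrinsics, pixels), "D" ([k1, k2, p1, p2, k3] as OpenCV has them; the pictures are not rectified), "world_to_cam" (4x4, takes a point from world to camera coordinates); the wrist camera has in their place "hand_eye" (4x4, takes a point from camera to tool coordinates, whose origin is the TCP and whose axes are the flange's). Camera axes: x right, y down, z forward; pixel columns grow to the right and rows downward; lengths in mm; the calibration is good to about 2 mm. A picture is of the moment at which its call begins: read the wrist's pose just before it. camera_info takes no time and is no camera call.
- env.finish_job(): hands the job in; it is judged then, once.
The state is a dict: "time_s": time; "joints": joint angles; "joint_vel": joint speeds; "joint_efforts": joint torques, N m; "eef_pos": TCP position; "tool_rot": TCP orientation; "wrist_force": force on the tool from outside, world axes, zero at the start; "moment": the same for the moment, N m; "width": finger opening in mm; "grip_force": force on a finger pad.
Only numpy, scipy, OpenCV 4.12 (cv2) and the standard library are available. Lean on these libraries where they do the work, as an engineer would, in place of code of your own. Each camera call takes 0.05 s, during which the arm holds its last target. There are 200 camera calls.

## Task

Tidy up the tumblers: nest the orange one and the yellow one, in whichever order you like, into the green tumbler on the chopping board, so that all three make one upright, fully nested stack on the board. Let go of the stack and leave the other things on the counter undisturbed.

Things in the scene. Friction and masses are not known exactly. Their poses are not given: they have to be found in the camera images.
- green_cup: green plastic tumbler, upright on the board; the three differ only in colour. 85 mm high, tapered: outside 42 wide at the foot, 64 at the rim; wall 3, mouth 58; about 80 g. Four inner ribs, tops 40 above the underside, carry the foot of one nested in it: fully nested, the undersides are 40 apart, 45 of it is inside, 2 play all round. Origin: centre of the underside, z up.
- orange_cup: orange plastic tumbler, upright on the counter beside the board; the three differ only in colour. 85 mm high, tapered: outside 42 wide at the foot, 64 at the rim; wall 3, mouth 58; about 80 g. Four inner ribs, tops 40 above the underside, carry the foot of one nested in it: fully nested, the undersides are 40 apart, 45 of it is inside, 2 play all round. Origin: centre of the underside, z up.
- yellow_cup: yellow plastic tumbler, upright on the counter beside the board; the three differ only in colour. 85 mm high, tapered: outside 42 wide at the foot, 64 at the rim; wall 3, mouth 58; about 80 g. Four inner ribs, tops 40 above the underside, carry the foot of one nested in it: fully nested, the undersides are 40 apart, 45 of it is inside, 2 play all round. Origin: centre of the underside, z up.
- board: square grey plastic chopping board, 200 x 200 x 12 mm, fixed to the counter. Origin: centre of its underside, x and y along its edges, z up.
- ramekin: bystander: small white ceramic ramekin, 76 wide, 42 high, standing on the board near one corner (sizes in mm, origin at the middle of its underside)
- pestle: bystander: wooden pestle lying on the counter, 175 long, up to 34 thick (sizes in mm, origin at the middle of its underside)
- sieve: bystander: steel sieve, bowl 124 wide and 35 high, standing on the counter, with a 120 straight handle along its +y (sizes in mm, origin at the middle of its underside)
- blue_lid: bystander: blue silicone lid, disc 100 wide and 6 thick with a small knob, 20 high in all, lying on the counter (sizes in mm, origin at the middle of its underside)
- sauce_bottle: bystander: amber bottle with red cap, 60 wide, 190 high, standing on the counter (sizes in mm, origin at the middle of its underside)
- spoon: bystander: steel spoon lying on the counter, 170 long (sizes in mm, origin at the middle of its underside)
Not all that is in view belongs to the job. Leave any purple look-alike of the orange_cup alone.

How it is judged:
By the outcome, as a careful person would: the job done as asked, in the order asked, and still so for the second after the job is handed in, with the robot touching nothing.
It also fails if it takes over 61 s, if anything falls off the work surface, if the arm or the gripper's body presses on something with over 40 N, if the wrist force passes 120 N, or if a joint passes its speed limit or range.

## Working session

There is one attempt and no reset: what is moved stays moved. The work goes in short steps, Python scripts to look and compute and a shell command to move; the robot and the scene stay as the last step left them, time stands still between calls to the robot, and variables do not carry over. Pictures are saved under pics/ and viewed, at most 10 in all, crops included, and the job is handed in when it is done.

```bash
mkdir -p pics; python3 - <<'E'
from workcell import observe,cams
import cv2,numpy as np
s=observe();print(s['time_s'],s['eef_pos'],s['tool_rot'],s['width'])
a=cams.get_image('scene');b=cams.get_image('side')
cv2.imwrite('pics/scene0.png',a);cv2.imwrite('pics/side0.png',b)
for n in('scene','side','wrist'):
  i=cams.camera_info(n);print(n,{k:np.round(v,3).tolist() for k,v in i.items() if k in('mtx','D','world_to_cam','hand_eye')})
E
```

```text
0.0 [ 138.89304962 -506.06547083  252.1773169 ] [[ 9.64360260e-01  2.64592677e-01 -7.00759383e-05]
 [ 2.64592556e-01 -9.64359492e-01  1.24508859e-03]
 [ 2.61862927e-04 -1.21925553e-03 -9.99999222e-01]] 88.33042501800193
scene {'mtx': [[388.002, 0.0, 278.379], [0.0, 388.002, 207.571], [0.0, 0.0, 1.0]], 'D': [0.012, 0.0, 0.0, 0.0, 0.0], 'world_to_cam': [[-0.695, 0.719, 0.009, 418.043], [0.61, 0.596, -0.523, -345.462], [-0.381, -0.358, -0.852, 1185.428], [0.0, 0.0, 0.0, 1.0]]}
side {'mtx': [[520.677, 0.0, 275.062], [0.0, 520.677, 208.316], [0.0, 0.0, 1.0]], 'D': [-0.09, 0.0, 0.0, 0.0, 0.0], 'world_to_cam': [[0.932, 0.363, 0.006, -534.0], [0.251, -0.633, -0.733, -99.648], [-0.262, 0.684, -0.681, 1633.92], [0.0, 0.0, 0.0, 1.0]]}
wrist {'mtx': [[296.744, 0.0, 279.066], [0.0, 296.744, 207.54], [0.0, 0.0, 1.0]], 'D': [-0.026, 0.0, 0.0, 0.0, 0.0], 'hand_eye': [[-0.0, -0.958, -0.287, 75.116], [1.0, 0.0, -0.001, -1.037], [0.001, -0.287, 0.958, -132.434], [0.0, 0.0, 0.0, 1.0]]}
```

View pics/scene0.png

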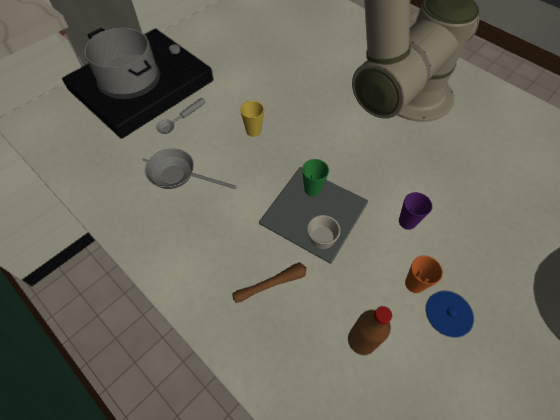

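View pics/side0.png

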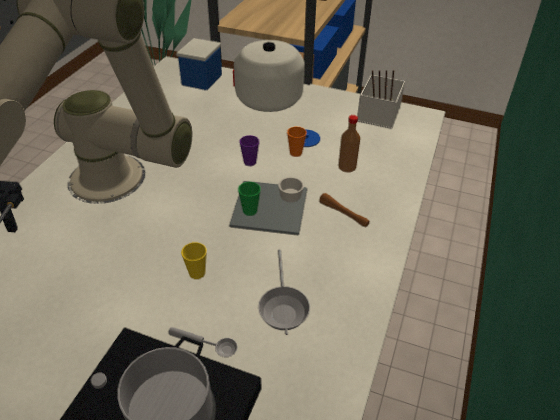

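The scene shows green (315,178) on the board, yellow (252,118), orange (423,275), the purple decoy (414,210) and the bottle (370,330). In the side view: green (249,198), yellow (195,260), orange (297,141), purple (250,150), bottle (349,145).

```bash
cat > h.py <<'E'
from workcell import observe,cams
import cv2,numpy as np
HUE={'green':(45,85),'orange':(7,17),'yellow':(20,34),'purple':(125,155)}
def mask(im,c,lo=110,vlo=50):
    h=cv2.cvtColor(im,cv2.COLOR_BGR2HSV);a,b=HUE[c]
    return cv2.inRange(h,(a,lo,vlo),(b,255,255))
def blob(m,near):
    n,l,st,ce=cv2.connectedComponentsWithStats(m)
    k=[i for i in range(1,n) if st[i,4]>60]
    i=min(k,key=lambda i:np.hypot(*(ce[i]-near)))
    hull=cv2.convexHull(np.argwhere(l==i)[:,::-1].astype(np.float32))
    M=cv2.moments(hull); return np.array([M['m10']/M['m00'],M['m01']/M['m00']]),st[i]
def ray(name,px,pose=None):
    i=cams.camera_info(name)
    p=cv2.undistortPoints(np.array([[px]],float),np.array(i['mtx']),np.array(i['D']))[0,0]
    d=np.array([p[0],p[1],1])
    if name=='wrist':
        T=np.array(i['hand_eye']);R=np.array(pose['tool_rot'])
        return np.array(pose['eef_pos'])+R@T[:3,3],R@T[:3,:3]@d
    W=np.array(i['world_to_cam']);return -W[:3,:3].T@W[:3,3],W[:3,:3].T@d
def tri(rays):
    A=0;b=0
    for o,d in rays:
        d=d/np.linalg.norm(d);P=np.eye(3)-np.outer(d,d);A=A+P;b=b+P@o
    return np.linalg.solve(A,b)
def vert(rays): # intersect the vertical planes
    A=[];b=[]
    for o,d in rays:
        n=np.array([d[1],-d[0]]);n/=np.linalg.norm(n);A.append(n);b.append(n@o[:2])
    return np.linalg.lstsq(np.array(A),np.array(b),rcond=None)[0]
def onz(r,z): o,d=r;return o+d*(z-o[2])/d[2]
E
python3 - <<'E'
from h import *
a=cv2.imread('pics/scene0.png');b=cv2.imread('pics/side0.png')
for c,p,q in(('green',(315,178),(249,198)),('orange',(423,275),(297,141)),('yellow',(252,118),(195,260)),('purple',(414,210),(250,150))):
    (u,s),(v,t)=blob(mask(a,c),p),blob(mask(b,c),q)
    r=[ray('scene',u),ray('side',v)]
    print(c,u.round(1),s,v.round(1),t,tri(r).round(1),vert(r).round(1))
for n,p,q in(('bottlecap',(383,315),(353,119)),('ramekin',(323,232),(291,189)),('sievehandle end',(235,186),(280,251)),('lid',(450,313),(309,138))):
    print(n,tri([ray('scene',p),ray('side',q)]).round())
for p in((299,171),(368,204),(331,262),(260,218)): print('board corner',onz(ray('scene',p),12).round())
E
```

```text
green [314.7 175.6] [302 159  27  37 599] [249.1 196.9] [239 182  21  33 553] [488.7  10.8  67.1] [489.3  12.2]
orange [423.2 273.7] [ 405  256   38   37 1003] [295.9 139.9] [287 126  19  31 444] [512.5 338.7  52.6] [513.7 338.7]
yellow [252.2 117. ] [240 101  24  36 648] [194.6 258.8] [181 242  26  37 717] [ 450.4 -245.1   55.5] [ 450.3 -245.6]
purple [415.8 208.4] [404 193  28  36 402] [249.2 148.9] [240 136  19  29 371] [389.5 236.5  54.5] [391.6 237.6]
bottlecap [694. 330. 182.]
ramekin [577. 118.  38.]
sievehandle end [ 632. -122.   35.]
lid [527. 428.   8.]
board corner [471. -52.  12.]
board corner [426. 139.  12.]
board corner [610. 174.  12.]
board corner [641. -23.  12.]
```

```bash
python3 -m jog '{"rows":[[0,0,0,0,0,7.65,1],[0,0,0,0,0,7.65,1],[30,-26,0,0,0,0,1],[30,-26,0,0,0,0,1],[30,-26,0,0,0,0,1],[30,-26,0,0,0,0,1],[30,-26,0,0,0,0,1],[30,-26,0,0,0,0,1],[30,-26,0,0,0,0,1],[30,-26,0,0,0,0,1]]}'; python3 -m jog '{"rows":[[30,-26,0,0,0,0,1],[30,-26,5,0,0,0,1],[11,0,10,0,0,0,1],[0,0,10,0,0,0,1],[0,0,10,0,0,0,1],[0,0,0,0,0,0,1],[0,0,0,0,0,0,1],[0,0,0,0,0,0,1],[0,0,0,0,0,0,1],[0,0,0,0,0,0,1]]}'
python3 - <<'E'
from h import *
s=observe();im=cams.get_image('wrist');cv2.imwrite('pics/w1.png',im);print(s['time_s'],s['eef_pos'].round(1) ,np.round(s['tool_rot'],3).tolist())
E
```

```text
time_s: 1.1
eef_pos: [379.7, -296.7, 252.6]
tool_rot: [[1.0, 0.001, -0.0], [0.001, -1.0, 0.0], [-0.0, -0.0, -1.0]]
wrist_force: [0.5, -1.1, -0.7]
width: 87.6
grip_force: 0.0
time_s: 2.1
eef_pos: [449.7, -246.2, 218.0]
tool_rot: [[1.0, 0.001, 0.0], [0.001, -1.0, -0.0], [0.0, 0.0, -1.0]]
wrist_force: [0.0, -0.1, -0.7]
width: 88.2
grip_force: 0.0
2.1 [ 449.7 -246.2  218. ] [[1.0, 0.001, 0.0], [0.001, -1.0, -0.0], [0.0, 0.0, -1.0]]
```

View pics/w1.png

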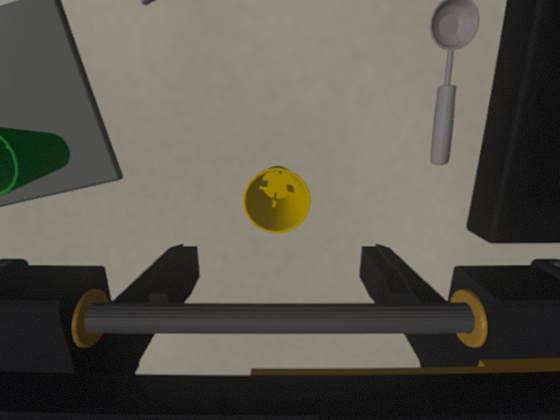

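Yellow's rim is a circle at about (277,200), radius 33, between the fingers; the space around it is clear.

```bash
cat >> h.py <<'E'
def rim(im,c,near,s,z,**k):
    m=mask(im,c,**k);n,l,st,ce=cv2.connectedComponentsWithStats(m)
    i=min([i for i in range(1,n) if st[i,4]>300],key=lambda i:np.hypot(*(ce[i]-near)))
    e=cv2.fitEllipse(cv2.convexHull(np.argwhere(l==i)[:,::-1].astype(np.float32)))
    return e,onz(ray('wrist',e[0],s),z)
E
python3 - <<'E'
from h import *
s=observe();im=cv2.imread('pics/w1.png');e,p=rim(im,'yellow',(277,200),s,85);print(e,p.round(1),p-s['eef_pos'])
x,y,w,h=cv2.boundingRect((mask(im,'yellow')[150:250]));print(x,y+150,w,h, onz(ray('wrist',(x+w/2,y+150+h/2),s),85))
E
```

```text
((276.0896301269531, 200.0597381591797), (65.9351577758789, 67.6177749633789), 91.05458068847656) [ 452.1 -242.    85. ] [   2.44613554    4.15642988 -132.95506964]
243 167 68 67 [ 451.7168915 -242.8436875   85.       ]
```

```bash
python3 -m jog '{"rows":[[2,-3.5,15,0,0,0,1],[0,0,25,0,0,0,1],[0,0,25,0,0,0,1],[0,0,25,0,0,0,1],[0,0,25,0,0,0,1],[0,0,20,0,0,0,1],[0,0,14,0,0,0,1],[0,0,5,0,0,0,1],[0,0,0,0,0,0,1],[0,0,0,0,0,0,1]]}' 15; python3 -m jog '{"rows":[[0,0,0,0,0,0,0.6],[0,0,0,0,0,0,0.4],[0,0,0,0,0,0,0.4],[0,0,0,0,0,0,0.4],[0,0,0,0,0,0,0.4],[0,0,0,0,0,0,0.4],[0,0,0,0,0,0,0.4],[0,0,0,0,0,0,0.4],[0,0,0,0,0,0,0.4],[0,0,0,0,0,0,0.4]]}' 15
```

```text
time_s: 3.15
eef_pos: [452.0, -242.8, 64.5]
tool_rot: [[1.0, 0.001, 0.001], [0.001, -1.0, -0.001], [0.001, 0.001, -1.0]]
wrist_force: [0.6, -0.3, 0.2]
width: 88.0
grip_force: 0.0
time_s: 4.15
eef_pos: [451.8, -242.7, 63.9]
tool_rot: [[1.0, 0.001, 0.0], [0.001, -1.0, -0.0], [0.0, 0.0, -1.0]]
wrist_force: [0.5, -1.1, 4.0]
width: 60.9
grip_force: 14.7
```

```bash
python3 -m jog '{"rows":[[0,0,-10,0,0,0,0.4],[0,0,-20,0,0,0,0.4],[0,0,-30,0,0,0,0.4],[0,0,-30,0,0,0,0.4],[0,0,-30,0,0,0,0.4],[0,0,-30,0,0,0,0.4],[0,-25,0,0,0,0,0.4],[0,-35,0,0,0,0,0.4],[0,-35,0,0,0,0,0.4],[0,-35,0,0,0,0,0.4]]}' ; python3 -m jog '{"rows":[[0,-20,0,0,0,0,0.4],[0,0,0,0,0,0,0.4],[0,0,0,0,0,0,0.4],[0,0,0,0,0,0,0.4],[0,0,0,0,0,0,0.4],[0,0,0,0,0,0,0.4],[0,0,0,0,0,0,0.4],[0,0,0,0,0,0,0.4],[0,0,0,0,0,0,0.4],[0,0,0,0,0,0,0.4]]}'
python3 - <<'E'
from h import *
s=observe();im=cams.get_image('wrist');cv2.imwrite('pics/w2.png',im);print(s['time_s'],s['eef_pos'].round(1) )
for c,z in(('yellow',s['eef_pos'][2]+21),('green',97)):
  e,p=rim(im,c,(277,200) if c=='yellow' else (150,170),s,z);print(c,e,p.round(1))
E
```

```text
time_s: 5.15
eef_pos: [451.1, -111.0, 214.0]
tool_rot: [[1.0, 0.0, -0.0], [0.0, -1.0, 0.001], [-0.0, -0.001, -1.0]]
wrist_force: [0.4, -0.7, -0.6]
width: 60.8
grip_force: 14.7
time_s: 6.15
eef_pos: [451.6, -92.5, 213.7]
tool_rot: [[1.0, 0.001, -0.0], [0.001, -1.0, 0.0], [-0.0, -0.0, -1.0]]
wrist_force: [-0.2, -0.4, -1.0]
width: 60.5
grip_force: 14.7
6.15 [451.6 -92.5 213.7]
yellow ((277.58331298828125, 271.50323486328125), (128.28077697753906, 143.97463989257812), 71.45916748046875) [464.9 -90.6 234.7]
green ((158.1817626953125, 160.61093139648438), (74.58507537841797, 84.86458587646484), 88.57382202148438) [492.7  10.6  97. ]
```

View pics/w2.png

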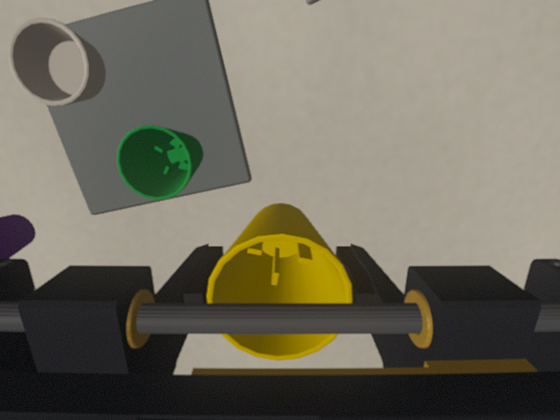

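The held yellow rim is centred near (279.5,296). Green's rim is centred near (154,162.5), radius 36, with its body showing to the right.

```bash
python3 - <<'E'
from h import *
s=observe()
y=onz(ray('wrist',(279.5,296),s),s['eef_pos'][2]+21.5);g=onz(ray('wrist',(154,162.5),s),97)
print(y,g,g-y)
E
```

```text
[453.42381285 -91.43671925 235.23268567] [491.16883401  14.33582474  97.        ] [  37.74502116  105.77254399 -138.23268567]
```

```bash
python3 -m jog '{"rows":[[10,-25,0,0,0,0,0.4],[10,-28,0,0,0,0,0.4],[10,-28,0,0,0,0,0.4],[8.5,-25.5,0,0,0,0,0.4],[0,0,5,0,0,0,0.4],[0,0,15,0,0,0,0.4],[0,0,15,0,0,0,0.4],[0,0,5,0,0,0,0.4],[0,0,0,0,0,0,0.4],[0,0,0,0,0,0,0.4]]}'
python3 - <<'E'
from h import *
s=observe();print(s['eef_pos'].round(1))
a=cams.get_image('scene')[110:240,240:400];b=cams.get_image('side')[110:240,170:330]
cv2.imwrite('pics/c1.png',cv2.resize(np.hstack([a,b]),None,fx=2.5,fy=2.5))
E
```

```text
time_s: 7.2
eef_pos: [490.2, 13.6, 174.3]
tool_rot: [[1.0, 0.0, 0.001], [0.0, -1.0, -0.0], [0.001, 0.0, -1.0]]
wrist_force: [0.9, 0.7, -0.3]
width: 60.7
grip_force: 14.7
[490.2  13.6 174.3]
```

View pics/c1.png

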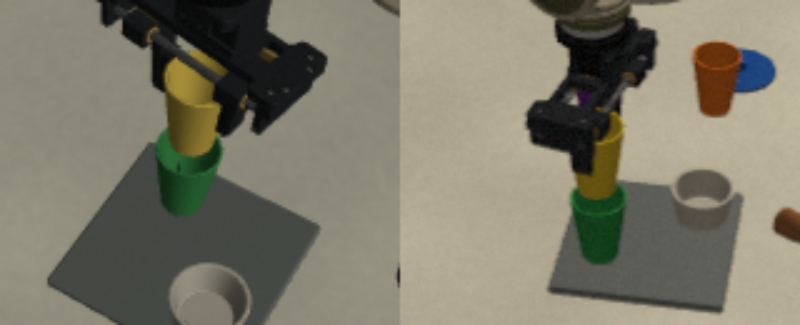

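Yellow hangs coaxially over green in both views (left crop about x=190, right crop about x=600). I'll lower it.

```bash
python3 -m jog '{"rows":[[0,0,8,0,0,0,0.4],[0,0,8,0,0,0,0.4],[0,0,8,0,0,0,0.4],[0,0,8,0,0,0,0.4],[0,0,6,0,0,0,0.4],[0,0,6,0,0,0,0.4],[0,0,6,0,0,0,0.4],[0,0,4,0,0,0,0.4],[0,0,2,0,0,0,0.4],[0,0,0,0,0,0,0.4]]}'
```

```text
time_s: 8.3
eef_pos: [490.0, 14.0, 117.6]
tool_rot: [[1.0, 0.001, -0.0], [0.001, -1.0, 0.0], [-0.0, -0.0, -1.0]]
wrist_force: [0.3, -0.6, -0.6]
width: 60.6
grip_force: 14.7
```

```bash
python3 -m jog '{"rows":[[0,0,1,0,0,0,0.4],[0,0,0.5,0,0,0,0.4],[0,0,0,0,0,0,0.4],[0,0,0,0,0,0,0.8],[0,0,0,0,0,0,1],[0,0,0,0,0,0,1],[0,0,0,0,0,0,1],[0,0,0,0,0,0,1],[0,0,0,0,0,0,1],[0,0,0,0,0,0,1]]}'; python3 -m jog '{"rows":[[0,0,-10,0,0,0,1],[0,0,-20,0,0,0,1],[0,0,-30,0,0,0,1],[0,0,-30,0,0,0,1],[0,0,-30,0,0,0,1],[0,0,-30,0,0,0,1],[0,-25,-6,0,0,0,1],[0,-40,0,0,0,0,1],[0,-40,0,0,0,0,1],[0,-40,0,0,0,0,1]]}'; python3 -m jog '{"rows":[[0,-40,0,0,0,0,1],[0,-40,0,0,0,0,1],[0,-40,0,0,0,0,1],[0,-35,0,0,0,0,1],[12,-25,0,0,0,0,1],[12,0,0,0,0,0,1],[0,0,0,0,0,0,1],[0,0,0,0,0,0,1],[0,0,0,0,0,0,1],[0,0,0,0,0,0,1]]}'
python3 - <<'E'
from h import *
s=observe();im=cams.get_image('wrist');print(s['time_s'],s['eef_pos'].round(1))
e,p=rim(im,'orange',(277,190),s,85);print(e,p.round(1),p-s['eef_pos'])
a=cams.get_image('scene')[110:240,240:400];b=cams.get_image('side')[110:240,170:330]
c=cv2.resize(np.hstack([a,b]),None,fx=1.75,fy=1.75)
cv2.imwrite('pics/c2.png',cv2.copyMakeBorder(np.vstack([c,cv2.resize(im[60:],(480,308))[:, :480]]) if c.shape[1]==480 else np.vstack([c,cv2.resize(im[60:],(c.shape[1],320))]),0,0,0,0,0))
E
```

```text
time_s: 9.3
eef_pos: [490.0, 14.0, 116.2]
tool_rot: [[1.0, 0.001, -0.0], [0.001, -1.0, 0.0], [-0.0, -0.0, -1.0]]
wrist_force: [-0.7, -0.1, 0.6]
width: 88.3
grip_force: 0.0
time_s: 10.3
eef_pos: [489.6, 160.4, 273.2]
tool_rot: [[1.0, 0.0, 0.001], [0.0, -1.0, 0.0], [0.001, -0.0, -1.0]]
wrist_force: [0.3, -0.3, 0.1]
width: 88.1
grip_force: 0.0
time_s: 11.3
eef_pos: [513.5, 338.7, 272.7]
tool_rot: [[1.0, 0.0, 0.0], [0.0, -1.0, 0.0], [0.0, -0.0, -1.0]]
wrist_force: [-0.5, 0.2, -0.3]
width: 88.4
grip_force: 0.0
11.3 [513.5 338.7 272.7]
((277.9267272949219, 186.23898315429688), (55.63449478149414, 56.67994689941406), 97.5425796508789) [516.8 341.4  85. ] [   3.31295673    2.77992237 -187.70531472]
```

View pics/c2.png

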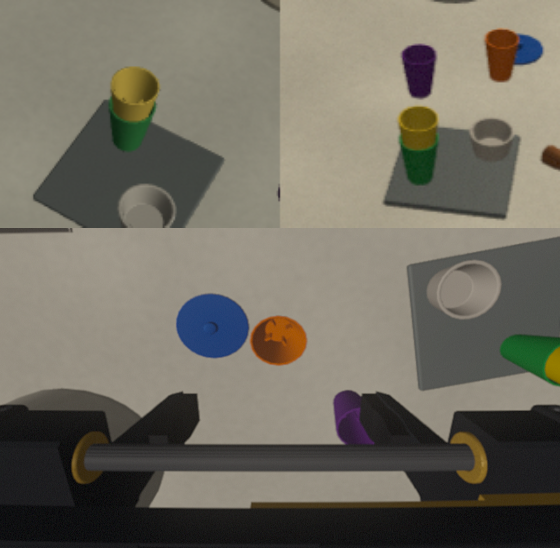

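Yellow is fully nested: its visible band is about half its height in both views. Orange's rim is clear from above. A large grey dome sits at lower left, so I'll check clearance to it.

```bash
python3 - <<'E'
from h import *
s=observe()
for z in (0,60,120,160):
  print(z,[onz(ray('wrist',p,s),z)[:2].round().tolist() for p in((162,300),(140,265),(65,242))])
for p in((236,75),(303,75),(268,108),(268,46)): print([onz(ray('side',p),z)[:2].round().tolist() for z in(0,60,150)])
print([onz(ray('scene',(538,282)),z)[:2].round().tolist() for z in(0,60,120)])
E
```

```text
0 [[314.0, 526.0], [375.0, 552.0], [413.0, 661.0]]
60 [[355.0, 498.0], [407.0, 521.0], [439.0, 614.0]]
120 [[395.0, 471.0], [439.0, 489.0], [465.0, 566.0]]
160 [[422.0, 452.0], [460.0, 468.0], [482.0, 534.0]]
[[110.0, 748.0], [159.0, 648.0], [231.0, 498.0]]
[[365.0, 850.0], [399.0, 744.0], [449.0, 586.0]]
[[326.0, 562.0], [362.0, 473.0], [416.0, 339.0]]
[[133.0, 1045.0], [180.0, 928.0], [250.0, 753.0]]
[[318.0, 534.0], [364.0, 519.0], [410.0, 504.0]]
```

```bash
python3 -m jog '{"rows":[[2.5,-2,20,0,0,0,1],[0,0,30,0,0,0,1],[0,0,30,0,0,0,1],[0,0,30,0,0,0,1],[0,0,30,0,0,0,1],[0,0,25,0,0,0,1],[0,0,20,0,0,0,1],[0,0,14,0,0,0,1],[0,0,7,0,0,0,1],[0,0,2.5,0,0,0,1]]}'; python3 -m jog '{"rows":[[0,0,0,0,0,0,0.9],[0,0,0,0,0,0,0.6],[0,0,0,0,0,0,0.4],[0,0,0,0,0,0,0.4],[0,0,0,0,0,0,0.4],[0,0,0,0,0,0,0.4],[0,0,0,0,0,0,0.4],[0,0,0,0,0,0,0.4],[0,0,0,0,0,0,0.4],[0,0,0,0,0,0,0.4]]}' 15
```

```text
time_s: 12.45
eef_pos: [516.3, 341.0, 63.6]
tool_rot: [[1.0, 0.001, -0.0], [0.001, -1.0, -0.0], [-0.0, 0.0, -1.0]]
wrist_force: [0.2, -0.4, -0.0]
width: 88.1
grip_force: 0.0
time_s: 13.45
eef_pos: [516.5, 341.0, 64.1]
tool_rot: [[1.0, 0.001, 0.001], [0.001, -1.0, 0.0], [0.001, -0.0, -1.0]]
wrist_force: [0.4, -1.2, 4.7]
width: 59.4
grip_force: 15.1
```

```bash
python3 -m jog '{"rows":[[0,0,-10,0,0,0,0.4],[0,0,-20,0,0,0,0.4],[0,0,-30,0,0,0,0.4],[0,0,-30,0,0,0,0.4],[0,0,-30,0,0,0,0.4],[0,0,-30,0,0,0,0.4],[0,0,-30,0,0,0,0.4],[0,0,-10,0,0,0,0.4],[0,25,0,0,0,0,0.4],[-10,35,0,0,0,0,0.4]]}' ; python3 -m jog '{"rows":[[-10,40,0,0,0,0,0.4],[-6,40,0,0,0,0,0.4],[0,40,0,0,0,0,0.4],[0,30,0,0,0,0,0.4],[0,10,0,0,0,0,0.4],[0,0,0,0,0,0,0.4],[0,0,0,0,0,0,0.4],[0,0,0,0,0,0,0.4],[0,0,0,0,0,0,0.4],[0,0,0,0,0,0,0.4]]}'
python3 - <<'E'
from h import *
s=observe();im=cams.get_image('wrist');cv2.imwrite('pics/w3.png',im);print(s['time_s'],s['eef_pos'].round(1) )
a=cams.get_image('scene');b=cams.get_image('side')
g=vert([ray('scene',blob(mask(a,'yellow'),(316,160))[0]),ray('side',blob(mask(b,'yellow'),(249,180))[0])]);o=vert([ray('scene',blob(mask(a,'orange'),(350,190))[0]),ray('side',blob(mask(b,'orange'),(260,150))[0])])
print(g,o)
E
```

```text
time_s: 14.45
eef_pos: [506.1, 280.9, 252.4]
tool_rot: [[1.0, 0.002, -0.001], [0.002, -1.0, -0.0], [-0.001, 0.0, -1.0]]
wrist_force: [0.8, -0.4, -0.1]
width: 58.7
grip_force: 14.7
time_s: 15.45
eef_pos: [490.4, 121.6, 253.6]
tool_rot: [[1.0, 0.002, -0.0], [0.002, -1.0, 0.0], [-0.0, -0.0, -1.0]]
wrist_force: [-1.0, -0.9, -0.7]
width: 59.1
grip_force: 14.8
15.45 [490.4 121.6 253.6]
[489.68901     11.25580481] [495.63254767 119.20811415]
```

View pics/w3.png

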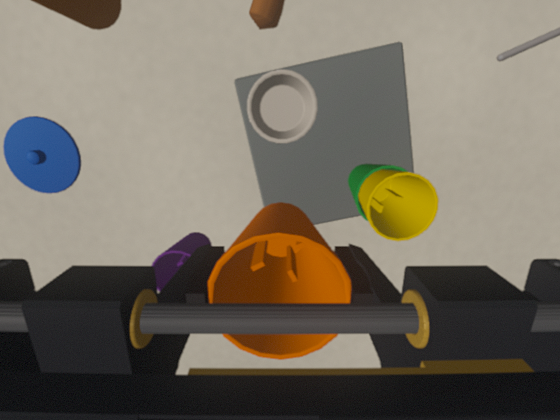

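Orange's rim is centred at (280,295.5), the same place in the hand as yellow was. The stack's yellow rim is at about (399,205).

```bash
python3 - <<'E'
from h import *
s=observe()
y=onz(ray('wrist',(280,295.5),s),s['eef_pos'][2]+21.5);g=onz(ray('wrist',(399,205),s),137)
print(y,g,g-y)
E
```

```text
[492.4777527  122.08426898 275.20954901] [492.90005733  17.34486664 137.        ] [   0.42230463 -104.73940234 -138.20954901]
```

```bash
python3 -m jog '{"rows":[[0,25,0,0,0,0,0.4],[0,30,0,0,0,0,0.4],[0,30,0,0,0,0,0.4],[0,21.5,0,0,0,0,0.4],[0,0,5,0,0,0,0.4],[0,0,15,0,0,0,0.4],[0,0,15,0,0,0,0.4],[0,0,5,0,0,0,0.4],[0,0,0,0,0,0,0.4],[0,0,0,0,0,0,0.4]]}'
python3 - <<'E'
from h import *
s=observe();print(s['eef_pos'].round(1))
a=cams.get_image('scene')[90:220,240:400];b=cams.get_image('side')[90:220,170:330]
cv2.imwrite('pics/c3.png',cv2.resize(np.hstack([a,b]),None,fx=2.5,fy=2.5))
E
```

```text
time_s: 16.6
eef_pos: [490.8, 14.8, 214.3]
tool_rot: [[1.0, 0.001, 0.001], [0.001, -1.0, -0.0], [0.001, 0.0, -1.0]]
wrist_force: [-0.2, 0.4, -0.1]
width: 59.0
grip_force: 14.8
[490.8  14.8 214.3]
```

View pics/c3.png

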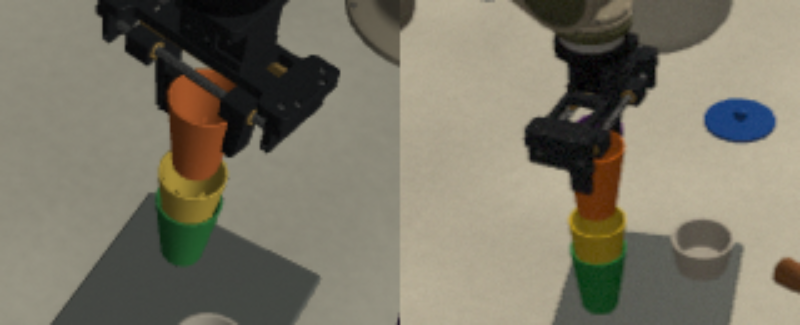

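Orange is centred over yellow to within a few mm in both views (left crop x≈197 against 193), so I'll lower it.

```bash
python3 -m jog '{"rows":[[0,0,8,0,0,0,0.4],[0,0,8,0,0,0,0.4],[0,0,8,0,0,0,0.4],[0,0,8,0,0,0,0.4],[0,0,6,0,0,0,0.4],[0,0,6,0,0,0,0.4],[0,0,6,0,0,0,0.4],[0,0,4,0,0,0,0.4],[0,0,2,0,0,0,0.4],[0,0,0,0,0,0,0.4]]}'
```

```text
time_s: 17.7
eef_pos: [490.5, 14.4, 157.6]
tool_rot: [[1.0, 0.001, -0.0], [0.001, -1.0, 0.0], [-0.0, -0.0, -1.0]]
wrist_force: [-0.0, 0.3, -0.6]
width: 58.9
grip_force: 14.7
```

```bash
python3 -m jog '{"rows":[[0,0,1,0,0,0,0.4],[0,0,0.5,0,0,0,0.4],[0,0,0,0,0,0,0.4],[0,0,0,0,0,0,0.8],[0,0,0,0,0,0,1],[0,0,0,0,0,0,1],[0,0,0,0,0,0,1],[0,0,0,0,0,0,1],[0,0,0,0,0,0,1],[0,0,0,0,0,0,1]]}'; python3 -m jog '{"rows":[[0,0,-10,0,0,0,1],[0,0,-20,0,0,0,1],[0,0,-30,0,0,0,1],[0,0,-30,0,0,0,1],[0,0,-30,0,0,0,1],[0,0,-20,0,0,0,1],[0,25,0,0,0,0,1],[0,35,0,0,0,0,1],[0,40,0,0,0,0,1],[0,40,0,0,0,0,1]]}'
python3 - <<'E'
from h import *
s=observe();print(s['eef_pos'].round(1),s['time_s'])
a=cams.get_image('scene')[90:220,240:400];b=cams.get_image('side')[90:220,170:330]
cv2.imwrite('pics/c4.png',cv2.resize(np.hstack([a,b]),None,fx=2.5,fy=2.5))
E
```

```text
time_s: 18.7
eef_pos: [490.5, 14.5, 156.2]
tool_rot: [[1.0, 0.001, 0.0], [0.001, -1.0, -0.0], [0.0, 0.0, -1.0]]
wrist_force: [-0.2, -0.7, -0.2]
width: 88.2
grip_force: 0.0
time_s: 19.7
eef_pos: [490.4, -126.8, 297.2]
tool_rot: [[1.0, 0.001, 0.001], [0.001, -1.0, -0.0], [0.001, 0.0, -1.0]]
wrist_force: [-0.4, -0.2, -0.5]
width: 88.0
grip_force: 0.0
[ 490.4 -126.8  297.2] 19.7
```

View pics/c4.png

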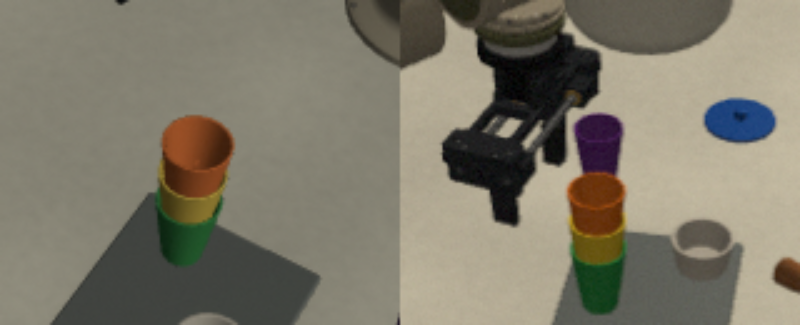

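The stack is upright and released. I'll check the orange seating height numerically: all rims against expected heights of 97, 137 and 177.

```bash
python3 - <<'E'
from h import *
im={n:cams.get_image(n) for n in('scene','side')}
# expected row of front rim edge for each z vs measured lowest colour transition on the axis column
for n in im:
  W=np.array(cams.camera_info(n)['world_to_cam']);o=-W[:3,:3].T@W[:3,3]
  i=cams.camera_info(n);c=np.array([490,12.5]);f=o[:2]-c;f/=np.linalg.norm(f)
  def pr(p): return cv2.projectPoints(np.array([p],float),cv2.Rodrigues(W[:3,:3])[0],W[:3,3],np.array(i['mtx']),np.array(i['D']))[0].ravel()
  for z,col in((177,'orange'),(137,'yellow'),(97,'green')):
    q=pr([*(c+32*f),z]);b=pr([*(c-32*f),z]);u=int(round(q[0]))
    near={'scene':(316,160),'side':(249,180)}[n]
    r=np.flatnonzero(mask(im[n],col,lo=90,vlo=30)[90:240,u])+90
    print(n,z,col,'expect back/front rim rows',b[1].round(1),q[1].round(1),'colour rows',r.min(),r.max())
E
```

```text
scene 177 orange expect back/front rim rows 135.9 158.3 colour rows 136 168
scene 137 yellow expect back/front rim rows 147.7 169.6 colour rows 169 178
scene 97 green expect back/front rim rows 158.7 180.2 colour rows 180 196
side 177 orange expect back/front rim rows 158.3 173.1 colour rows 159 183
side 137 yellow expect back/front rim rows 169.8 184.7 colour rows 185 194
side 97 green expect back/front rim rows 180.9 195.9 colour rows 196 215
```

All three rims are within about 1 px of the fully nested heights. Handing in.

```bash
python3 -c "
from workcell import env
print(env.finish_job())"
```

```text
the job is handed in; nothing more can be done
None
```

The yellow and then the orange tumbler are nested fully in the green one on the board, upright and released; the job was handed in at about 20 s, and I saw nothing else move.

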